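Bolt the hatch of the wheeled robot

TASK

Lock the hatch on top of the wheeled robot: hold the spring safety catch (the long black touch bar) down with one fingertip and, while it is held down, push the steel bolt's upright thumb plate with the other fingertip until the bolt is fully home in its keeper. Then let the catch spring back up and move clear. Nothing is to be gripped, and the loose things around the bolt stay where they are.

Things in the scene. Friction and masses are not known exactly. Their poses are not given: they have to be found in the camera images.
- rover: Wheeled robot, fixed: aluminium case, flat lid 262 (x) x 362 (y) mm, its top 130 mm above the work surface; four 150 mm wheels outside its +-y sides, 150 mm high. Origin on the work surface under the lid's centre, z up. The bolt slides home to its own +y. On the lid, the black touch bar runs along y with centre line x = -34 mm, the bolt along y at x = +30 mm; a 3 mm floor plate between.
- catch_top (a point): Centre of the top face of the catch's black touch bar: 32 mm wide (x), 116 mm long (y), flat, 28 mm above the lid when up, 20 mm when fully pressed. The point moves with the bar; axes as the rover's. The bar goes straight down wherever along it it is pressed, and a fingertip may slide along it.
- catch (a joint): How far the touch bar is pressed down, m: 0 up, 0.008 on its bottom stop. Its spring resists with about 2.6 N at first, 5.8 N at the bottom. Its tooth blocks the bolt anywhere along the way unless the bar is held down by 0.005 or more; once the bolt is fully home and the bar is let go, it rises fully by itself.
- lug (a point): The bolt's upright steel thumb plate: middle of the top edge of its -y face, the face to push. Plate 36 mm wide (x), 14 mm thick (to +y from here), from 15 to 42 mm above the lid; on its -y side nothing stands higher than 11 mm above the lid, so a fingertip level with one on the pressed bar meets its face. The point moves with the bolt; axes as the rover's.
- bolt (a joint): Travel of the bolt, m: 0 drawn back (start), 0.050 fully home on its stop, towards the rover's own +y. Sliding friction 1.5 N, no spring. At 0.046 and over the catch can rise and lock it.
- keeper (a point): Top centre of the keeper, a steel strap 24 mm long (y), 20 mm above the lid, which the bolt's end enters; two like straps, 10 mm long and as high, guide the bolt 42 and 75 mm nearer on its line (to -y). Two capped glands, 30 mm across and 24 mm high, stand on the lid 18 mm to +y of it, one 65 mm to +x, one 125 mm to -x.
- screwdriver: Loose screwdriver, grey handle, 160 mm long, lying roughly along the rover's x at its -y end, on the lid; not to be moved. Origin on its axis line, on its underside, near the middle of its length.
- socket: Loose steel socket, upright cylinder, diameter 25, height 36 mm, on the lid beside the bolt or the catch; not to be moved. Origin at the centre of its underside.
- spacer: Loose aluminium ring, outer diameter 32, bore 14, height 20 mm, on the lid beside the bolt or the catch; not to be moved. Origin at the centre of its underside.

How it is judged:
By the outcome, as a careful person would: the job done as asked, in the order asked, and still so for the second after the job is handed in, with the robot touching nothing.
It also fails if it takes over 29 s, if anything falls off the work surface, if the arm or the gripper's body presses on something with over 40 N, if the wrist force passes 120 N, or if a joint passes its speed limit or range.

ROBOT

A 6-joint arm with a two-finger parallel gripper is mounted at the origin on the work surface. World frame = base frame: x ahead of the robot, y to its left, z up, the work surface at z = 0. Lengths are in m, angles in degrees, forces in N, time in s.
With the tool pointing down it reaches from about 0.35 to 0.875 m from the base axis. Payload 4.2 kg.
Tool frame: the origin (TCP) lies on the front face of the gripper's body, between the roots of the fingers; the fingertips stand 70 mm ahead of it and the grasp point (between the pads) lies 51 mm ahead of it (r.nose_length is the distance from the TCP to the fingertips, in m); z points along the fingers, y is the direction in which the jaws open and shut (so a half turn about z gives the same grasp; the last joint's range is limited). The gripper opens to 87 mm and grips with 3 to 60 N. Pads are 19 mm wide; open, the fingers measure 117 mm over their backs; the gripper's body (75 mm by 190 mm) begins 51 mm behind the grasp point.
Start: joints at [88.786, 22.042, 0.453, 0, -68.411, -14.817], TCP at [0.173, 0.601, 0.292] pointing down, gripper open.
Joint ranges: [-179.83, 179.83], [-69.29, 118.12], [-61.27, 80.66], [-181.25, 117.63], [-171.15, -9.14], [-177.46, 177.46]. Speed limits (degrees/s): [159.86, 159.86, 180, 180, 180, 180].

INTERFACE

Orientations are given as a 3x3 rotation matrix whose columns are the frame's x, y, z axes.
In Python, from station import telemetry, capture, order, r gives the robot as it stands.
- The arm moves only by the tool drive_tool, never from a script. Its argument "series" is a list of rows, each a list of 4 numbers: the shift along the tool's x, y, z as a fraction of full scale, then the turn about the tool's z as a fraction of full scale. In form: [[dx, dy, dz, turn], ...]. A call has 1 to 10 rows; each row is the pose to reach, as a shift and turn from the pose commanded when the call began, along the tool's axes at that moment; what a row does not reach only later rows make up. Full scale, the value 1, is 0.12 m for a shift and 2 rad for a turn. A row lasts 1/8 s, in which the tool goes at most 62.5 mm and 10.7 degrees, less where a joint would pass 70% of its speed; a pose out of reach is approached as far as the arm can. A call with a number of a shift or a turn outside -1 to 1 is refused whole. A call with a gripper value outside its range is refused whole. "fingers" is the finger opening in mm, from 0 to 87, set as the call begins (left out, the last holds). The fingers move at their own pace and stop on an object; the grip force is fixed at half the most. Time passes only in rows, so rows that repeat a pose let the fingers close. It gives the time, the measured TCP pose, the force and the opening at its end, in the units of the state.
- telemetry.sense(): the state, without advancing time (a new reading comes with each control period).
- capture(name): name is "scene" or "top" or "wrist"; returns a dict with "color" (420x560x3 uint8, blue, green, red), "fx", "fy", "cx", "cy" (pixels), "eye" and "attitude" of the camera in the world; the wrist camera has in their place "mount" (4x4, takes a point from camera to tool coordinates, whose origin is the TCP and whose axes are the flange's). Camera axes: x right, y up, looking along -z (the intrinsics and any distortion apply to the point x, -y, -z); pixel columns grow to the right and rows downward; lengths in m; the calibration is good to about 2 mm. The wrist camera is an equidistant fisheye: a pixel r from the principal point sees the ray r / f radians off the axis. A picture is of the moment at which its call begins: read the wrist's pose just before it. There is no depth.
- order.finish_job(): hands the job in, once; it reports no verdict.
The state is a dict: "time_s": time; "joints": joint angles; "joint_velocities": joint speeds; "effort": joint torques, N m; "tcp_pos": TCP position; "ee_rot": TCP orientation; "wrist_force": force on the tool from outside, world axes, zero at the start; "moment": the same for the moment, N m; "gripper_width": opening from 0.0 (shut) to 1.0 (fully open).
Only numpy, scipy, OpenCV 4.12 (cv2) and the standard library are available. Lean on these libraries where they do the work, as an engineer would, in place of code of your own. Each camera call takes 0.05 s, during which the arm holds its last target. There are 200 camera calls.

## Working session

There is one attempt and no reset: what is moved stays moved. The work goes in short steps, Python scripts to look and compute and a tool call to move; the robot and the scene stay as the last step left them, time stands still between calls to the robot, and variables do not carry over. Pictures are saved under pics/ and viewed, about 8 in all and at most 12, crops included, and the job is handed in when it is done.

Besides the shell and the picture viewer there is one more tool, called after "Emit:" as a command line: name --pt "numbers of a row" for each row, then --argument value for the rest. drive_tool: Moves the arm, as the interface text tells. Shift numbers are shares of 0.12 m and turn numbers shares of 2 rad, none past 1 either way. Its arguments: {"type":"object","properties":{"series":{"type":"array","items":{"type":"array","items":{"type":"number","minimum":-1,"maximum":1}}},"fingers":{"type":"number"}},"required":["series"]}

```bash
ls; mkdir -p pics; python3 - <<'E'
from station import telemetry, capture, order, r
import cv2,pickle
s=telemetry.sense();print({k:s[k] for k in('time_s','tcp_pos','ee_rot','wrist_force','gripper_width')})
for n in('scene','top','wrist'):
    c=capture(n);pickle.dump(c,open(f'pics/{n}0.pkl','wb'));cv2.imwrite(f'pics/{n}0.png',c['color'])
    print(n,{k:v for k,v in c.items() if k!='color'})
E
```

```text
pics
{'time_s': 0.0, 'tcp_pos': array([0.17246078, 0.60026531, 0.29116116]), 'ee_rot': array([[ 9.61052931e-01, -2.76363858e-01, -5.31059620e-04],
       [-2.76364359e-01, -9.61050635e-01, -2.10202197e-03],
       [ 7.05477176e-05,  2.16692033e-03, -9.99997650e-01]]), 'wrist_force': array([-0.55173286, -0.28070748,  0.03363839]), 'gripper_width': 1.0025331219317883}
scene {'fx': 477.86689883615736, 'fy': 477.86689883615736, 'cx': 280.97473259760096, 'cy': 206.46131692220763, 'eye': array([0.93680631, 0.58616678, 0.78650604]), 'attitude': array([[-0.83990064, -0.38903892,  0.37843841],
       [ 0.54267661, -0.59130212,  0.59654329],
       [-0.00830712,  0.70640677,  0.70775735]])}
top {'fx': 449.86044897777606, 'fy': 449.86044897777606, 'cx': 277.9032181454858, 'cy': 211.22026961416523, 'eye': array([0.4242926 , 0.04446034, 0.8105513 ]), 'attitude': array([[ 0.08811414,  0.96673067, -0.24014101],
       [-0.99608703,  0.08716426, -0.01459552],
       [ 0.00682178,  0.24048742,  0.97062828]])}
wrist {'fx': 325.19226210127806, 'fy': 325.19226210127806, 'cx': 281.0577079583876, 'cy': 209.25557755977079, 'mount': array([[-2.02099085e-04,  9.56143190e-01,  2.92899574e-01,
         7.99755419e-02],
       [ 9.99999877e-01,  3.25701994e-04, -3.73229233e-04,
        -1.32518546e-03],
       [-4.52258565e-04,  2.92899462e-01, -9.56143138e-01,
        -9.19154864e-02],
       [ 0.00000000e+00,  0.00000000e+00,  0.00000000e+00,
         1.00000000e+00]])}
```

View pics/top0.png

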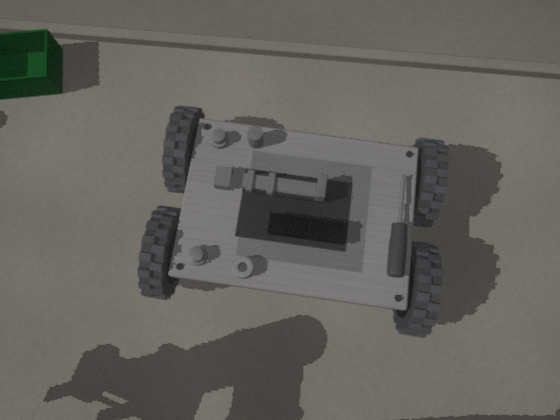

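View pics/wrist0.png

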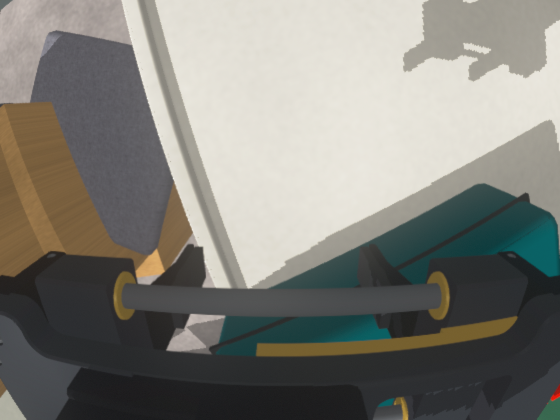

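The top view shows the rover with the lid corners near (201,121), (418,147), (408,307) and (171,276). The bolt's thumb plate is near (321,186), the black bar near (308,228), the keeper near (223,177), the socket at (255,136), the ring at (243,267) and the screwdriver at about x=400. The wrist view doesn't show the rover yet.

```bash
cat > h.py <<'E'
import numpy as np
def plane(c,px,z):
    px=np.atleast_2d(px).astype(float)
    d=np.c_[(px[:,0]-c['cx'])/c['fx'],-(px[:,1]-c['cy'])/c['fy'],-np.ones(len(px))]@c['attitude'].T
    return c['eye']+d*((z-c['eye'][2])/d[:,2])[:,None]
E
python3 - <<'E'
import pickle,cv2,numpy as np
c=pickle.load(open('pics/top0.pkl','rb'))['color']
im=cv2.resize(c[105:325,160:430],None,fx=2.9,fy=2.7,interpolation=cv2.INTER_CUBIC)
im=np.clip(im*1.7,0,255).astype('uint8')
cv2.imwrite('pics/topc.png',im);print(im.shape)
E
```

```text
(594, 783, 3)
```

View pics/topc.png

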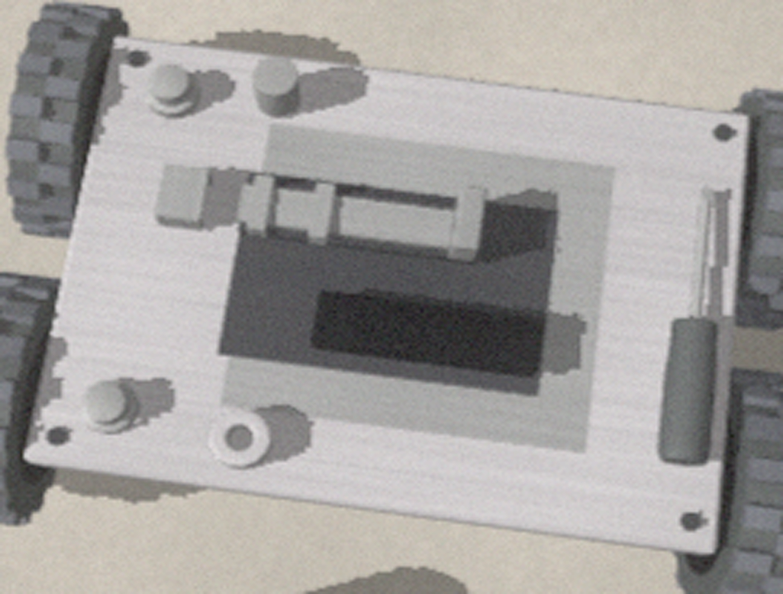

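View pics/scene0.png

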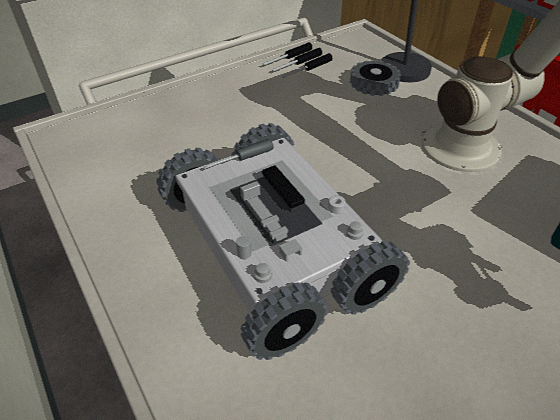

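The crop (scale 2.9 by 2.7, offset 160,105) gives these positions:
- Lid corners: (118,38), (748,115), (712,552), (27,462)
- Bar corners: (318,290), (545,312), (540,377), (311,347)
- Lug top face: about (458,187) to (487,188) down to (477,250)
- Ring: (240,437); socket top: (276,75)
- Screwdriver: at crop x of about 690

```bash
python3 - <<'E'
import pickle,numpy as np
from h import *
from scipy.optimize import least_squares
c=pickle.load(open('pics/top0.pkl','rb'))
P=lambda a,z:plane(c,np.atleast_2d(a)/[2.9,2.7]+[160,105],z)[:,:2]
lid=P([[118,38],[748,115],[712,552],[27,462]],.13)
loc=np.array([[.131,.181],[.131,-.181],[-.131,-.181],[-.131,.181]])
R=lambda t:np.array([[np.cos(t),-np.sin(t)],[np.sin(t),np.cos(t)]])
f=least_squares(lambda p:(loc@R(p[2]).T+p[:2]-lid).ravel(),[.4,0,0]);p=f.x
print('pose',p,np.degrees(p[2]),f.fun.reshape(-1,2)*1e3)
L=lambda a,z:(P(a,z)-p[:2])@R(p[2])*1e3
print('bar',L([[318,290],[545,312],[540,377],[311,347]],.158))
print('lug',L([[463,187],[487,188],[477,250],[453,248]],.172))
print('keeper',L([[165,165],[211,167],[203,213],[158,212]],.15))
print('ring',L([240,437],.15),'sock',L([276,75],.166),'driver',L([[712,190],[690,320],[686,460],[662,460]],.14))
E
```

```text
pose [ 0.59834493  0.02357973 -0.05162728] -2.9580250395735823 [[ 2.14774044  3.05872227]
 [ 1.10124847 -2.20941317]
 [-2.13844623 -3.61560651]
 [-1.11054269  2.76629741]]
bar [[-17.7192956   41.94097168]
 [-13.64351304 -75.1857398 ]
 [-50.08602502 -76.38354281]
 [-49.97165029  40.85545408]]
lug [[ 47.5030686  -24.20386313]
 [ 48.67766258 -36.51724598]
 [ 12.56836171 -35.49932771]
 [ 11.96936396 -23.27600976]]
keeper [[ 45.77948918 133.86962159]
 [ 48.06660624 109.35388333]
 [ 20.21804903 109.03344714]
 [ 17.43700005 132.68832644]]
ring [[-102.73617145   69.54659718]] sock [[102.3271213   81.85973773]] driver [[  75.93556779 -159.74647063]
 [  -3.03542635 -153.79340868]
 [ -82.11314254 -157.73336934]
 [ -83.8387823  -145.53663039]]
```

Emit:
drive_tool --pt "0.33 0.28 0 0" --pt "0.66 0.56 0 0" --pt "0.97 0.82 0 0" --fingers 49

```text
time_s: 0.52
tcp_pos: [0.2578, 0.4724, 0.2919]
ee_rot: [[0.961, -0.276, -0.0], [-0.276, -0.961, -0.001], [-0.0, 0.001, -1.0]]
wrist_force: [0.1, 0.5, 0.5]
gripper_width: 0.746
```

Emit:
drive_tool --pt "0.33 0.28 0 0" --pt "0.66 0.56 0 0" --pt "0.97 0.82 0 0"

```text
time_s: 0.9
tcp_pos: [0.3425, 0.3455, 0.2921]
ee_rot: [[0.961, -0.276, -0.0], [-0.276, -0.961, -0.0], [-0.0, 0.0, -1.0]]
wrist_force: [0.7, -0.0, -0.2]
gripper_width: 0.566
```

Emit:
drive_tool --pt "0.33 0.28 0 0" --pt "0.66 0.56 0 0" --pt "0.97 0.82 0 0"

```text
time_s: 1.27
tcp_pos: [0.4272, 0.2189, 0.2922]
ee_rot: [[0.961, -0.276, -0.0], [-0.276, -0.961, -0.0], [-0.0, 0.0, -1.0]]
wrist_force: [0.9, 0.5, -0.3]
gripper_width: 0.564
```

Emit:
drive_tool --pt "0.33 0.28 0 0" --pt "0.66 0.56 0 0" --pt "0.97 0.82 0 0"

```text
time_s: 1.65
tcp_pos: [0.512, 0.0922, 0.2921]
ee_rot: [[0.961, -0.276, -0.0], [-0.276, -0.961, -0.0], [-0.0, 0.0, -1.0]]
wrist_force: [-0.1, 0.7, 0.5]
gripper_width: 0.564
```

Emit:
drive_tool --pt "0.33 0.28 0 0" --pt "0.66 0.56 0 0" --pt "0.95 0.82 0 0"

```text
time_s: 2.02
tcp_pos: [0.5945, -0.0339, 0.2918]
ee_rot: [[0.961, -0.277, -0.001], [-0.277, -0.961, -0.0], [-0.001, 0.0, -1.0]]
wrist_force: [0.7, 0.3, 0.0]
gripper_width: 0.562
```

Emit:
drive_tool --pt "0 0 0 0.08" --pt "0 0 0 0.17" --pt "0 0 0 0.26" --pt "0 0 0 0.35" --pt "0 0 0 0.44" --pt "0 0 0 0.53" --pt "0 0 0 0.62" --pt "0 0 0 0.672" --pt "0 0 0 0.672" --pt "0 0 0 0.672"

```text
time_s: 3.28
tcp_pos: [0.5937, -0.0322, 0.2921]
ee_rot: [[-0.052, -0.999, -0.0], [-0.999, 0.052, -0.0], [0.0, 0.0, -1.0]]
wrist_force: [-0.4, 0.5, 0.1]
gripper_width: 0.561
```

```bash
python3 - <<'E'
from station import telemetry, capture
import cv2,pickle,numpy as np
s=telemetry.sense();c=capture('wrist');pickle.dump((s,c),open('pics/w1.pkl','wb'))
print({k:s[k] for k in('time_s','joints','tcp_pos','ee_rot','wrist_force','gripper_width')})
cv2.imwrite('pics/w1.png',cv2.resize(c['color'],(800,600),interpolation=cv2.INTER_CUBIC))
E
```

```text
{'time_s': 3.275, 'joints': array([ 1.24821375e+01,  1.90995280e+01, -4.01353389e+00, -4.52874834e-03,
       -6.69063521e+01, -1.54326573e+01]), 'tcp_pos': array([ 0.59369684, -0.03222568,  0.29205332]), 'ee_rot': array([[-5.15044978e-02, -9.98672702e-01, -3.46543645e-04],
       [-9.98672762e-01,  5.15045016e-02, -2.24580264e-06],
       [ 2.00913795e-05,  3.45968030e-04, -9.99999940e-01]]), 'wrist_force': array([-0.35949191,  0.5177841 ,  0.09075466]), 'gripper_width': 0.5608023573534899}
```

View pics/w1.png

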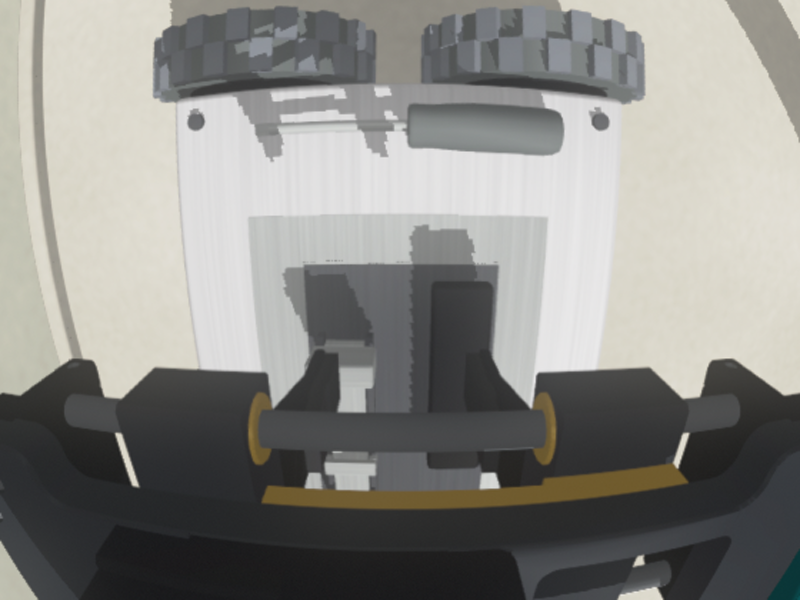

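The wrist view shows the bar with its -y end corners at (432,283) and (492,283). The floor plate's -y edge runs (305,265) to (497,265), and the lid's -y corners are near (178,98) and (620,98). The lug is partly hidden behind the left fingertip, near (340–375,345). I'll check this against the top camera's fit.

```bash
cat >> h.py <<'E'
def wplane(s,c,px,z):
    px=np.atleast_2d(px).astype(float)-[c['cx'],c['cy']]
    rr=np.linalg.norm(px,axis=1);th=rr/c['fx']
    d=np.c_[px[:,0]/rr*np.sin(th),-px[:,1]/rr*np.sin(th),-np.cos(th)]
    M=c['mount'];R=s['ee_rot']
    e=R@M[:3,3]+s['tcp_pos'];d=d@(R@M[:3,:3]).T
    return e+d*((z-e[2])/d[:,2])[:,None]
p=[0.5983,0.0236,-0.0516]
def toloc(w):
    a=p[2];Rz=np.array([[np.cos(a),-np.sin(a)],[np.sin(a),np.cos(a)]])
    return (w[:,:2]-p[:2])@Rz*1e3
E
python3 - <<'E'
import pickle,cv2
from h import *
s,c=pickle.load(open('pics/w1.pkl','rb'))
f=lambda a,z:toloc(wplane(s,c,np.array(a)*.7,z)).round(1).tolist()
print('tcp',toloc(s['tcp_pos'][None]))
print('bar',f([[432,283],[492,283]],.158),'lid',f([[178,100],[620,98]],.13),'plate',f([[305,265],[497,265]],.133),'bolts',f([[196,121],[600,121]],.13))
im=c['color'][180:350,190:370];cv2.imwrite('pics/w1c.png',cv2.resize(im,None,fx=3.5,fy=3.5,interpolation=cv2.INTER_CUBIC))
E
```

```text
tcp [[ -1.71770499 -55.98879797]]
bar [[-17.6, -74.6], [-48.4, -74.6]] lid [[127.0, -177.9], [-128.1, -178.6]] plate [[52.0, -78.4], [-55.8, -78.4]] bolts [[115.2, -163.9], [-115.1, -163.4]]
```

View pics/w1c.png

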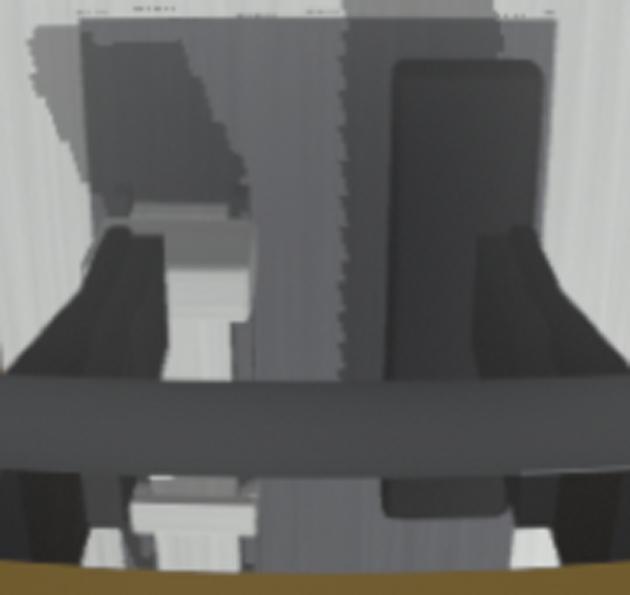

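The crop shows the lug's -y face with its top edge at crop row 268 (right corner (253,268)). The bar is in line with the right finger, and neither finger touches anything.

```bash
python3 - <<'E'
import pickle
from h import *
s,c=pickle.load(open('pics/w1.pkl','rb'))
f=lambda a,z:toloc(wplane(s,c,np.array(a)/3.5+[190,180],z)).round(1).tolist()
print('lug front/back top right',f([[253,268],[249,320]],.172),'foot',f([[247,217]],.145))
E
```

```text
lug front/back top right [[11.3, -34.8], [12.4, -22.7]] foot [[14.1, -34.9]]
```

Emit:
drive_tool --pt "0 0 0.16 0" --pt "0 0 0.32 0" --pt "0 0 0.42 0" --pt "0 0 0.48 0" --pt "0 0 0.48 0"

```text
time_s: 3.95
tcp_pos: [0.5937, -0.0323, 0.2344]
ee_rot: [[-0.053, -0.999, -0.001], [-0.999, 0.053, -0.0], [0.0, 0.001, -1.0]]
wrist_force: [-0.6, 0.3, -0.7]
gripper_width: 0.563
```

Emit:
drive_tool --pt "0 0 0.02 0" --pt "0 0 0.04 0" --pt "0 0 0.06 0" --pt "0 0 0.075 0" --pt "0 0 0.075 0"

```text
time_s: 4.58
tcp_pos: [0.5939, -0.0322, 0.2261]
ee_rot: [[-0.053, -0.999, 0.001], [-0.999, 0.053, -0.0], [0.0, -0.001, -1.0]]
wrist_force: [-0.5, 0.5, 2.6]
gripper_width: 0.564
```

Emit:
drive_tool --pt "0 0 0.015 0" --pt "0 0 0.03 0" --pt "0 0 0.03 0"

```text
time_s: 4.95
tcp_pos: [0.5939, -0.0323, 0.2222]
ee_rot: [[-0.053, -0.999, 0.0], [-0.999, 0.053, -0.0], [0.0, -0.0, -1.0]]
wrist_force: [-1.9, 0.6, 4.7]
gripper_width: 0.561
```

Emit:
drive_tool --pt "0 0 0.01 0" --pt "0 0 0.01 0" --pt "0 0 0.01 0"

```text
time_s: 5.32
tcp_pos: [0.5939, -0.0322, 0.2212]
ee_rot: [[-0.053, -0.999, 0.001], [-0.999, 0.053, -0.0], [0.0, -0.001, -1.0]]
wrist_force: [-1.2, 0.9, 5.5]
gripper_width: 0.563
```

Emit:
drive_tool --pt "-0.04 0 0 0" --pt "-0.08 0 0 0" --pt "-0.12 0 0 0" --pt "-0.16 0 0 0" --pt "-0.2 0 0 0"

```text
time_s: 5.95
tcp_pos: [0.5954, -0.0097, 0.2215]
ee_rot: [[-0.053, -0.999, 0.001], [-0.999, 0.053, -0.003], [0.003, -0.001, -1.0]]
wrist_force: [0.7, -5.1, 6.2]
gripper_width: 0.563
```

Emit:
drive_tool --pt "-0.04 0 0 0" --pt "-0.08 0 0 0" --pt "-0.12 0 0 0" --pt "-0.16 0 0 0" --pt "-0.2 0 0 0" --pt "-0.24 0 0 0" --pt "-0.24 0 0 0"

```text
time_s: 6.82
tcp_pos: [0.597, 0.0195, 0.2215]
ee_rot: [[-0.052, -0.999, 0.001], [-0.999, 0.052, -0.002], [0.002, -0.001, -1.0]]
wrist_force: [0.3, -3.2, 4.5]
gripper_width: 0.566
```

Emit:
drive_tool --pt "-0.02 0 0 0" --pt "-0.035 0 0 0" --pt "-0.035 0 0 0"

```text
time_s: 7.2
tcp_pos: [0.5972, 0.0234, 0.2215]
ee_rot: [[-0.053, -0.999, 0.001], [-0.999, 0.053, -0.002], [0.002, -0.001, -1.0]]
wrist_force: [-0.3, -4.4, 5.1]
gripper_width: 0.561
```

Emit:
drive_tool --pt "-0.015 0 0 0" --pt "-0.025 0 0 0" --pt "-0.025 0 0 0"

```text
time_s: 7.58
tcp_pos: [0.5973, 0.0261, 0.2215]
ee_rot: [[-0.053, -0.999, 0.001], [-0.999, 0.053, -0.003], [0.003, -0.001, -1.0]]
wrist_force: [1.1, -5.5, 4.8]
gripper_width: 0.565
```

Emit:
drive_tool --pt "-0.01 0 0 0" --pt "-0.015 0 0 0" --pt "-0.015 0 0 0"

```text
time_s: 7.95
tcp_pos: [0.5974, 0.0264, 0.2216]
ee_rot: [[-0.054, -0.999, -0.0], [-0.999, 0.054, -0.005], [0.005, -0.0, -1.0]]
wrist_force: [1.2, -9.5, 5.6]
gripper_width: 0.562
```

Emit:
drive_tool --pt "-0.01 0 0 0" --pt "-0.015 0 0 0" --pt "-0.015 0 0 0"

```text
time_s: 8.32
tcp_pos: [0.5974, 0.0267, 0.2216]
ee_rot: [[-0.055, -0.998, -0.001], [-0.998, 0.055, -0.007], [0.007, 0.001, -1.0]]
wrist_force: [2.6, -15.4, 4.6]
gripper_width: 0.56
```

```bash
python3 - <<'E'
from station import telemetry, capture
import cv2,pickle,numpy as np
s=telemetry.sense();c=capture('wrist');t=capture('top');pickle.dump((s,c,t),open('pics/w2.pkl','wb'))
print({k:s[k] for k in('time_s','tcp_pos','wrist_force')})
a=cv2.resize(c['color'][160:370,150:410],(520,420),interpolation=cv2.INTER_CUBIC)
b=cv2.resize(t['color'][120:300,190:330],(280,360),interpolation=cv2.INTER_CUBIC)
im=np.zeros((420,800,3),np.uint8);im[:,:520]=a;im[:360,520:]=b;cv2.imwrite('pics/w2.png',im)
E
```

```text
{'time_s': 8.325, 'tcp_pos': array([0.59736735, 0.02672249, 0.22161838]), 'wrist_force': array([  2.62757144, -15.41896713,   4.60961438])}
```

View pics/w2.png

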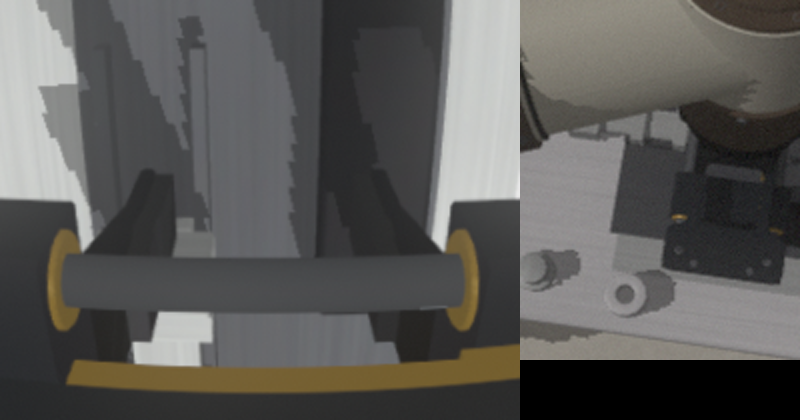

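The push force rose from 5 to 15 N with almost no further travel, so the bolt is on a hard stop. I'll back off the plate, then lift straight up.

Emit:
drive_tool --pt "0.03 0 0 0" --pt "0.06 0 0 0" --pt "0.06 0 0 0" --pt "0.06 0 -0.05 0" --pt "0.06 0 -0.1 0" --pt "0.06 0 -0.3 0" --pt "0.06 0 -0.6 0" --pt "0.06 0 -0.6 0" --pt "0.06 0 -0.6 0"

```text
time_s: 9.55
tcp_pos: [0.596, 0.024, 0.2917]
ee_rot: [[-0.053, -0.999, -0.003], [-0.999, 0.053, 0.0], [-0.0, 0.003, -1.0]]
wrist_force: [-0.2, -0.2, -0.1]
gripper_width: 0.562
```

```bash
python3 - <<'E'
from station import telemetry, capture
import cv2,pickle,numpy as np
s=telemetry.sense();c=capture('wrist');pickle.dump((s,c),open('pics/w3.pkl','wb'))
print({k:s[k] for k in('time_s','tcp_pos','wrist_force')})
cv2.imwrite('pics/w3.png',cv2.resize(c['color'][150:360,140:420],(800,600),interpolation=cv2.INTER_CUBIC))
E
```

```text
{'time_s': 9.55, 'tcp_pos': array([0.59596487, 0.02401471, 0.29171109]), 'wrist_force': array([-0.21320721, -0.19145859, -0.09394264])}
```

View pics/w3.png

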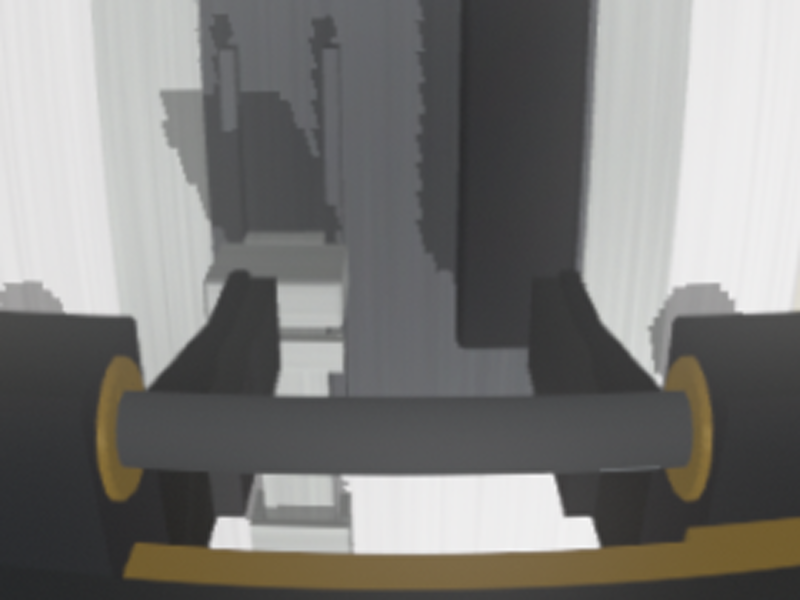

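The wrist view shows the lug's top front edge at (343,280), now right up against the first guide strap. The bar is lit and shadowed as it was at the start. I'll measure the travel and move away so the top camera has a clear view.

Emit:
drive_tool --pt "-0.3 0 -0.1 0" --pt "-0.65 0 -0.2 0" --pt "-1 0 -0.2 0"

```text
time_s: 9.98
tcp_pos: [0.603, 0.1449, 0.3165]
ee_rot: [[-0.053, -0.999, -0.001], [-0.999, 0.053, -0.0], [0.0, 0.001, -1.0]]
wrist_force: [-0.2, 0.5, 0.0]
gripper_width: 0.564
```

Emit:
drive_tool --pt "-0.35 0.1 0 0" --pt "-0.7 0.2 0 0" --pt "-1 0.3 0 0"

```text
time_s: 10.35
tcp_pos: [0.5726, 0.267, 0.3149]
ee_rot: [[-0.053, -0.999, -0.003], [-0.999, 0.053, -0.002], [0.002, 0.003, -1.0]]
wrist_force: [-0.1, 0.1, -0.2]
gripper_width: 0.562
```

Emit:
drive_tool --pt "-0.35 0.2 0 0" --pt "-0.7 0.4 0 0" --pt "-1 0.6 0 0" --pt "-1 0.6 0 0" --pt "-1 0.6 0 0"

```text
time_s: 10.98
tcp_pos: [0.5078, 0.3889, 0.3156]
ee_rot: [[-0.053, -0.999, -0.002], [-0.999, 0.053, -0.002], [0.002, 0.002, -1.0]]
wrist_force: [-0.0, -0.3, -0.6]
gripper_width: 0.563
```

```bash
python3 - <<'E'
from station import telemetry, capture
import cv2,pickle,numpy as np
from h import *
s,c=pickle.load(open('pics/w3.pkl','rb'))
f=lambda a,z:toloc(wplane(s,c,np.array(a)*.35+[140,150],z)).round(1).tolist()
print('lug',f([[343,280],[340,330]],.172),'bar end up/down',f([[458,347]],.158),f([[458,347]],.150))
t=capture('top');pickle.dump(t,open('pics/t3.pkl','wb'));s=telemetry.sense();print(s['time_s'],s['wrist_force'],s['tcp_pos'])
im=cv2.resize(t['color'][105:325,160:430],None,fx=2.9,fy=2.7,interpolation=cv2.INTER_CUBIC)
cv2.imwrite('pics/t3c.png',np.clip(im*1.7,0,255).astype('uint8'))
E
```

```text
lug [[11.8, 14.5], [13.0, 28.5]] bar end up/down [[-18.1, 41.0]] [[-18.7, 45.2]]
11.025 [ 0.26623843 -0.31691044 -0.06967106] [0.50816392 0.38847872 0.3159687 ]
```

View pics/t3c.png

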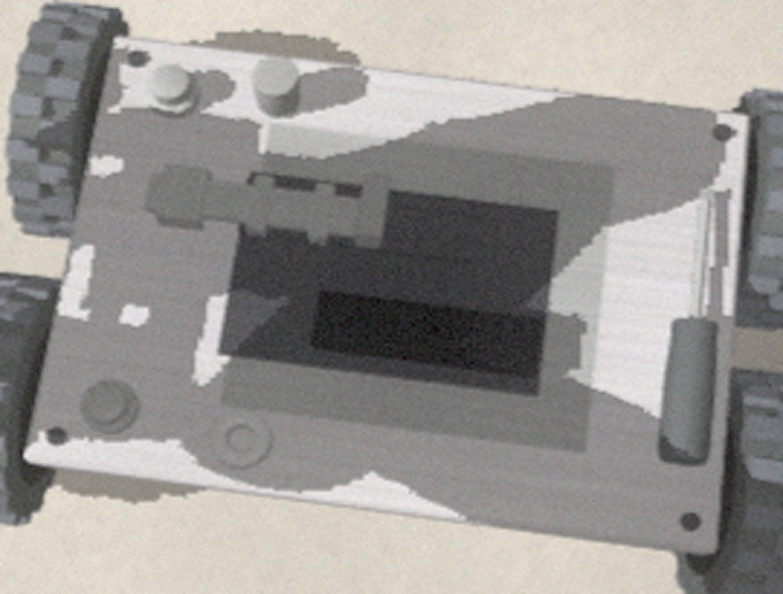

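The top view shows the bolt through the keeper and out its far side at crop (150,195). The bar's corners match their start pixels, so it is up. The socket, ring and screwdriver are where they were.

```bash
python3 -c "
from station import order
print(order.finish_job())"
```

```text
the job is handed in; nothing more can be done
None
```

The hatch is locked: the bolt is home in its keeper, the catch has sprung back up, and the job is handed in at about 11 s of the 29 s allowed.

**What I did:** With the fingers 49 mm apart, I pressed the touch bar down about 7 mm with one fingertip (about 5 N). Holding it there, I pushed the thumb plate with the other fingertip until the bolt hit its hard stop, where the push force rose to about 15 N with no more travel. Then I backed off the plate, lifted straight up and moved clear.

**Last checks:**
- **Bolt:** the wrist camera measured 49.3 mm of plate travel against 50 mm nominal, within its roughly 2 mm accuracy. The top view shows the bolt's end coming out the far side of the keeper.
- **Catch:** the bar's corners are at their starting pixels in the top view, so it is fully up.
- **Loose parts:** the socket, spacer and screwdriver look unmoved in the top view.
- **Arm:** the wrist force is back to about zero and the arm touches nothing.

**Disagreement:** before the push, the top and wrist cameras differed by 1–2 mm on the plate's position. The final bolt and catch positions come from the cameras, since the joints can't be read directly.

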